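Clamp a mould frame in the bench screw press

TASK

Load and close the small bench screw press: push the aluminium mould frame in by its T-handle until it is fully home against the back stop, fit the loose crank from its wooden block on the square end of the press's spindle, and wind it clockwise (seen from above), several turns, until it stops dead, so that the sprung plate bears firmly on the frame. Then lift the crank off and stand it back on the post of its block, right down, and leave the other things on the bench where they are.

Things in the scene. Friction and masses are not known exactly. Their poses are not given: they have to be found in the camera images.
- press: grey two-column screw press, fixed: base 190 x 150 x 12 mm, bridge along its y on top (150 x 40 mm, top 130 mm over the bench), columns at y = +-62 mm. Origin: on the bench below the spindle's axis; z up, +x points from the open front to the back stop: the frame is pushed in along +x, towards the robot's right
- bed (a point): point on the press's bed (upper face of the base, 12 mm over the bench) below the spindle's axis, axes as the press. The bed runs from x = -125 to +65 mm, with two guide rails (inner faces at y = +-41.5 mm, 10 mm high) and a back stop with its face at x = +50 mm. The frame's origin lies here when the frame is home
- spindle_end (a point): centre of the top of the spindle's upright square end, 164 mm over the bench; turns with the spindle, its x and y are square to the faces. The end is 20 mm square and 28 mm long, from 136 mm over the bench up (the top 5 mm taper to 15 mm square), above a round collar 34 mm across. Its height never changes
- spindle (a joint): angle of the spindle, rad, growing clockwise seen from above; clockwise lowers the crosshead, 10 mm a turn. Starts between -2.2 and 2.2; dead stop (crosshead on the collars of the columns) at 15.08. Friction about 0.07 N m and a little drag; it stays where it is left
- plate (a joint): how far the sprung plate under the crosshead is pressed up against its springs, m: 0 hanging free, about 0.003 when it bears on the frame with the crosshead at its stop (spring 3 N per mm, too soft to feel in the crank). It touches the frame about 2 rad before the stop
- mould_frame: aluminium mould frame, a flat block 100 x 80 x 30 mm with a steel T-handle, 0.36 to 0.6 kg, loose, flat on the press's bed between the rails, pulled out 50 to 70 mm to the front. Origin: centre of the block's underside; axes as the press (handle towards -x). Home when the block touches the back stop
- frame_handle (a point): middle of the T-handle's cross bar: a round bar 16 mm thick and 60 mm long, along the frame's y, 120 mm in front of the frame's origin and 18 mm above its underside (30 mm over the bench); on a 10 mm rod
- crank: dark steel crank, 0.5 kg, loose, balanced by a round counterweight behind the hub (to x = -57 mm, 21 to 41 mm above the origin). Origin: centre of the hub's underside; z up, x along the arm to the grip. Hub 36 mm square and high, with a socket from below 22 mm square (sides along x and y), 26 mm deep; seated, its origin is 26 mm below the end's top. Arm 20 mm wide, 26 to 36 mm up
- crank_boss (a point): middle of the square boss on top of the crank's hub, to hold it by: 24 x 24 mm (sides along the crank's x and y), from 36 to 60 mm above the crank's origin
- crank_grip (a point): middle of the crank's upright grip, 65 mm along the crank's x from its axis and 62 mm above its origin: a wooden sleeve 24 mm thick, from 39 to 83 mm above the origin, that spins freely on its pin
- crank_block: beech block 80 x 80 x 24 mm, fixed, with an upright round steel post in the middle, 18 mm thick, rising 22 mm above the block (tapered at the top). The crank stands on it at first, hub over the post, arm in any direction. Origin: centre of the underside
- post_foot (a point): foot of the post, in the middle of the block's top, 24 mm over the bench; the origin of the crank lies here when it stands on its block
- charcoal_block: black wire-bound charcoal block 50 x 75 x 25 mm, origin under its middle, a bystander
- tape_roll: roll of white tape lying flat, 75 mm across, 25 mm high, origin under its middle, a bystander
- blade_carton: small card box, white with a green lid, 30 x 78 x 40 mm, origin under its middle, a bystander

How it is judged:
On the way, in this order (a step that is already met when the one before it is completed fails the run):
1. the mould frame is pushed home: flat on the bed and within 4 mm of the back stop (x of mould_frame in the frame of press above -0.004 m and z of mould_frame in the frame of press below 0.016 m and angle between mould_frame's own z axis and vertical below 0.08 rad), for 0.1 s.
2. the crank sits on the square end of the spindle, over it by at least 20 mm, upright (horizontal distance between crank and spindle_end below 0.005 m and z of crank in the frame of spindle_end below -0.02 m and angle between crank's own z axis and vertical below 0.15 rad), for 0.1 s.
3. wound down to the stop (within half a radian) with the crank still on, the sprung plate pressed up at least 2 mm by the frame (all of step 2 and value of joint plate above 0.002 m and value of joint spindle above 14.55 rad), for 0.1 s.
At the end, for the whole second after the job is handed in: The mould frame lies flat on the bed within 4 mm of the back stop, the spindle is within 0.7 rad of its stop and the sprung plate is pressed up at least 2 mm by the frame; the crank stands upright on its block's post, within 6 mm of it sideways and right down (within 4 mm), at rest and released (all of step 1 and value of joint plate above 0.002 m and value of joint spindle above 14.35 rad and horizontal distance between crank and post_foot below 0.006 m and z of crank in the frame of post_foot below 0.004 m and angle between crank's own z axis and vertical below 0.12 rad and linear speed of each of crank, mould_frame below 0.02 m/s); the robot touches nothing.
It fails at once if the black wire-bound charcoal block is pushed away (more than 25 mm) (distance of charcoal_block from where it was at the start of the episode above 0.025 m).
It fails at once if the roll of white tape is pushed away (more than 25 mm) (distance of tape_roll from where it was at the start of the episode above 0.025 m).
It fails at once if the small card box is pushed away (more than 25 mm) (distance of blade_carton from where it was at the start of the episode above 0.025 m).
It also fails if it takes over 72 s, if anything falls off the work surface, if the arm or the gripper's body presses on something with over 40 N, if the wrist force passes 120 N, or if a joint passes its speed limit or range.

ROBOT

A 7-joint arm with a two-finger parallel gripper is mounted at the origin on a cart in front of the work surface, level with it; the furniture and walls round the work are solid. World frame = base frame: x ahead of the robot, y to its left, z up, the work surface at z = 0. Lengths are in m, angles in rad, forces in N, time in s.
With the tool pointing down it reaches from about 0.4 to 0.85 m from the base axis. Payload 10.4 kg.
Tool frame: the origin (TCP) lies on the centre line of the jaws, within the pads' length; the fingertips stand 14 mm ahead of it and the grasp point (between the pads) lies 5 mm behind it (finger_overhang is the distance from the TCP to the fingertips, in m); z points along the fingers, y is the line along which they close (so a half turn about z gives the same grasp; the last joint's range is limited). The gripper opens to 85 mm and grips with 20 to 120 N. Pads are 22 mm wide; open, the fingers measure 114 mm over their backs; the gripper's body (76 mm by 85 mm) begins 54 mm behind the grasp point. The pads swing forward as they close: fully open they stand 13 mm farther back than shut.
Start: joints at [-1.175, 0.332, -0.065, 1.46, 0.022, 1.35, -0.088], TCP at [0.254, 0.571, 0.245] pointing down, gripper open.
Joint ranges: [-2.6, 2.6], [-0.5, 2.12], [-1.47, 1.34], [0.16, 2.42], [-1.27, 4.41], [0.06, 2.06], [-2.6, 2.6]. Speed limits (rad/s): [2.22, 2.22, 2.79, 2.79, 3.14, 3.14, 3.14].

INTERFACE

Orientations are given as a 3x3 rotation matrix whose columns are the frame's x, y, z axes.
In Python, from cell import get_obs, camera, sign_off, finger_overhang gives the robot as it stands.
- The arm moves only by the tool servo_tool, never from a script. Its argument "series" is one flat list of numbers, 4 for each row, row after row: the shift along the tool's x, y, z in m, then the turn about the tool's z in rad. In form: [x, y, z, twist, x, y, z, twist, ...]. A call has 1 to 8 rows; each row shifts and turns the commanded pose from where the row before left it, along the tool's axes as they then stand; what a row does not reach is not made up. A row lasts 1/12 s, in which the tool goes at most 41.7 mm and 7.16 degrees, less where a joint would pass 70% of its speed; a pose out of reach is approached as far as the arm can. A call with a gripper value outside its range is refused whole. "gripper" is the closure in counts, from 0 (fully open) to 255 (shut), set as the call begins (left out, the last holds). The fingers move at their own pace and stop on an object; the grip force is fixed at half the most. Time passes only in rows, so rows that do not move let the fingers close. It gives the time, the measured TCP pose, the force, the opening and the grip force at its end, in the units of the state.
- get_obs(): the state, without advancing time (a new reading comes with each control period).
- camera(name): name is "side" or "top"; returns a dict with "frame" (420x560x3 uint8, red, green, blue), "intrinsics" (3x3 intrinsics, pixels), "dist" ([k1, k2, p1, p2, k3] as OpenCV has them; the pictures are not rectified), "R" (3x3) and "t" (3): a world point X has camera coordinates R X + t. Camera axes: x right, y down, z forward; pixel columns grow to the right and rows downward; lengths in m; the calibration is good to about 2 mm. A picture is of the moment at which its call begins. There is no depth.
- sign_off(): hands the job in; it is judged then, once.
The state is a dict: "t": time; "qpos": joint angles; "joint_vel": joint speeds; "joint_efforts": joint torques, N m; "tool_pos": TCP position; "tcp_rot": TCP orientation; "force": force on the tool from outside, world axes, zero at the start; "torque": the same for the moment, N m; "width": opening from 0.0 (shut) to 1.0 (fully open); "gripper_force": force on a finger pad.
Only numpy, scipy, OpenCV 4.12 (cv2) and the standard library are available. Lean on these libraries where they do the work, as an engineer would, in place of code of your own. Each camera call takes 0.05 s, during which the arm holds its last target. There are 200 camera calls.

## Working session

There is one attempt and no reset: what is moved stays moved. The work goes in short steps, Python scripts to look and compute and a tool call to move; the robot and the scene stay as the last step left them, time stands still between calls to the robot, and variables do not carry over. Pictures are saved under pics/ and viewed, at most 10 in all, crops included, and the job is handed in when it is done.

Besides the shell and the picture viewer there is one more tool, called after "Emit:" by a JSON object that holds its "fn" and its "kwargs", one argument or row to a line. servo_tool: Moves the arm, as the interface text tells. Its arguments: {"type":"object","properties":{"series":{"type":"array"},"gripper":{"type":"number"}},"required":["series"]}

```bash
mkdir -p pics; ls; python3 - <<'E'
from cell import *
import cv2,numpy as np,pickle
o=get_obs();print({k:np.round(v,3).tolist() for k,v in o.items()});print(finger_overhang)
d={}
for n in("side","top"):
    c=camera(n);d[n]=c;cv2.imwrite(f"pics/{n}0.png",cv2.resize(c["frame"][:,:,::-1],(784,588),interpolation=cv2.INTER_CUBIC))
    print(n,np.round(c["intrinsics"],1).tolist(),c["dist"],np.round(c["R"],3).tolist(),c["t"])
pickle.dump(d,open("c0.pkl","wb"))
E
```

```text
pics
{'t': 0.0, 'qpos': [-1.175, 0.333, -0.065, 1.461, 0.022, 1.35, -0.088], 'joint_vel': [-0.0, 0.0, -0.0, -0.0, -0.001, 0.001, 0.0], 'joint_efforts': [-0.001, -62.544, 0.048, -39.161, 0.016, 0.01, -0.0], 'tool_pos': [0.254, 0.571, 0.245], 'tcp_rot': [[-0.914, 0.407, -0.001], [0.407, 0.914, -0.001], [-0.0, -0.001, -1.0]], 'force': [0.939, -0.802, -0.117], 'torque': [-0.039, 0.005, -0.001], 'gripper_force': 0.0, 'width': 0.996}
0.014
side [[455.7, 0.0, 285.1], [0.0, 455.7, 205.7], [0.0, 0.0, 1.0]] [-0.15602201  0.          0.          0.          0.        ] [[0.987, 0.16, -0.017], [0.121, -0.808, -0.576], [-0.106, 0.567, -0.817]] [-0.56698778 -0.05005926  1.16726002]
top [[493.2, 0.0, 285.6], [0.0, 493.2, 205.1], [0.0, 0.0, 1.0]] [-0.10924879  0.          0.          0.          0.        ] [[0.003, -1.0, 0.003], [-0.989, -0.004, -0.15], [0.15, -0.002, -0.989]] [-0.07591561  0.6063839   1.2815333 ]
```

View pics/top0.png

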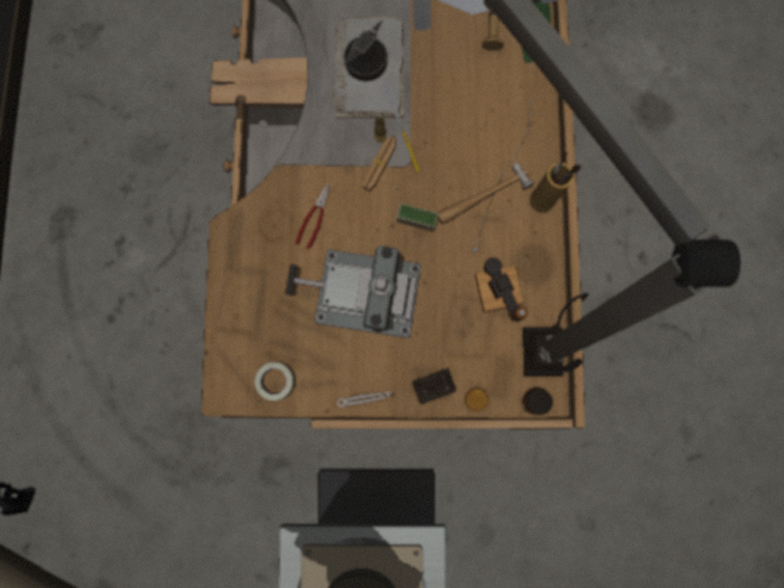

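View pics/side0.png

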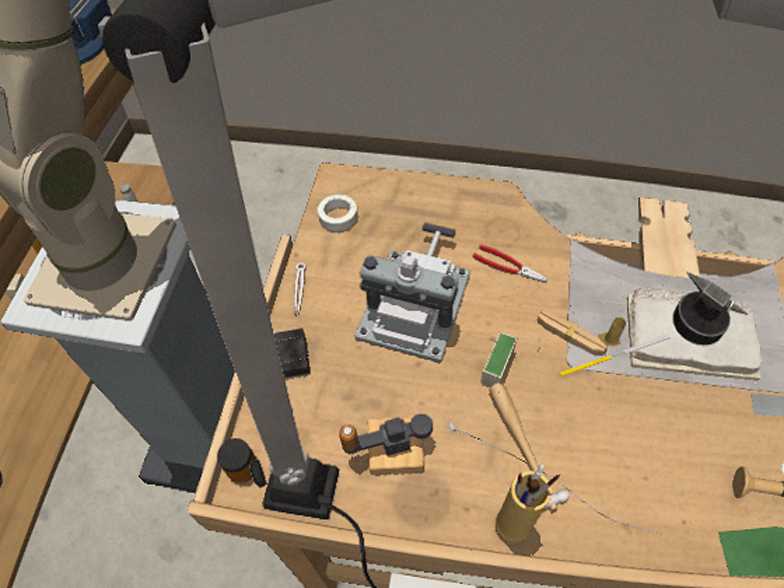

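The top view shows the press at about (370,290), with the T-handle at (292,280), the crank on its block at (500,285) and the tape at (273,381). The charcoal is at (434,386), the carton at (417,216), and a lamp stands right of the crank. I'll enlarge both views.

```bash
python3 - <<'E'
import cv2,pickle
d=pickle.load(open("c0.pkl","rb"))
f=d["top"]["frame"][165:300,195:395,::-1];cv2.imwrite("pics/topc.png",cv2.resize(f,(800,540),interpolation=cv2.INTER_CUBIC))
f=d["side"]["frame"][150:345,235:390,::-1];cv2.imwrite("pics/sidec.png",cv2.resize(f,None,fx=3,fy=3,interpolation=cv2.INTER_CUBIC))
E
```

```text
(no output)
```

View pics/topc.png

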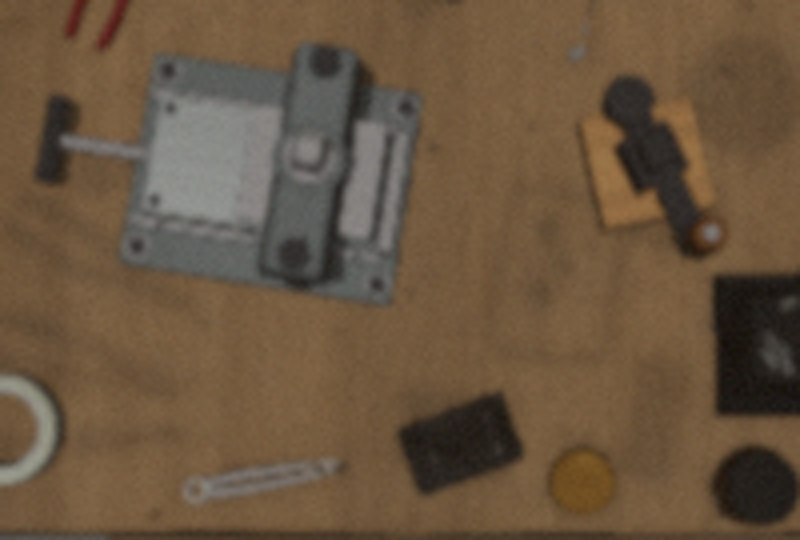

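View pics/sidec.png

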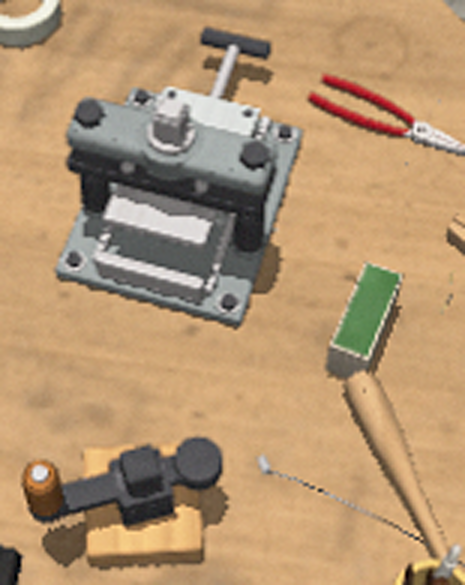

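The top crop shows the base corners at (158,55), (420,95), (122,262) and (390,303), the spindle at (307,152), the handle bar from (60,97) to (47,182), and the block corners at (580,122), (690,98), (718,202) and (605,228). The side crop shows the spindle top at about (172,110), the bar at (236,42), the grip top at (40,472) and the boss top at (141,460).

```bash
cat > h.py <<'E'
import cv2,pickle,numpy as np
from scipy.optimize import least_squares
d=pickle.load(open("c0.pkl","rb"))
def proj(n,X):
    c=d[n];p,_=cv2.projectPoints(np.atleast_2d(np.float64(X)),cv2.Rodrigues(c["R"])[0],c["t"],c["intrinsics"],c["dist"]);return p[:,0]
def T(u,v): return ("top",(u+.5)/4-.5+195,(v+.5)/4-.5+165)
def S(u,v): return ("side",(u+.5)/3-.5+235,(v+.5)/3-.5+150)
def W(p,L): # p=(x,y,yaw)
    c,s=np.cos(p[2]),np.sin(p[2]);return [p[0]+c*L[0]-s*L[1],p[1]+s*L[0]+c*L[1],L[2]]
def fit(obs,p0):
    f=lambda p:np.concatenate([(proj(o[0],W(p,L))[0]-o[1:]) for L,o in obs])
    r=least_squares(f,p0,loss="soft_l1");return r.x,f(r.x).reshape(-1,2)
E
python3 - <<'E'
from h import *
for n in d: print(n,"cam",-d[n]["R"].T@d[n]["t"])
P=[((-.125,.075,.012),T(158,55)),((.065,.075,.012),T(420,95)),((-.125,-.075,.012),T(122,262)),((.065,-.075,.012),T(390,303)),((0,0,.164),T(307,152)),
((.065,-.075,.012),S(57,268)),((.065,.075,.012),S(240,315)),((-.125,.075,.012),S(302,128)),((0,0,.164),S(172,110))]
p,r=fit(P,[.5,0,-1.6]);print("press",p,np.degrees(p[2]));print(r.round(1).tolist())
H=[((0,.03,.03),T(60,97)),((0,-.03,.03),T(47,182)),((0,-.03,.03),S(203,36)),((0,.03,.03),S(269,48))]
h,r=fit(H,[.5,.15,-1.6]);print("handle",h,r.round(1).tolist())
a=p[2];e=h[:2]-p[:2];print("handle in press",np.cos(a)*e[0]+np.sin(a)*e[1],-np.sin(a)*e[0]+np.cos(a)*e[1])
B=[((-.04,.04,.024),T(580,122)),((.04,.04,.024),T(690,98)),((.04,-.04,.024),T(718,202)),((-.04,-.04,.024),T(605,228))]
b,r=fit(B,[.45,-.25,-1.4]);print("block",b,r.round(1).tolist())
C=[((.065,0,.107),T(708,232)),((-.039,0,.065),T(628,100)),((0,0,.084),T(653,152)),((.065,0,.107),S(40,472)),((-.039,0,.065),S(200,455)),((0,0,.084),S(141,460))]
c,r=fit(C,[.45,-.25,-2.5]);print("crank",c,r.round(1).tolist())
for L,z in (((434,386),.025),((273,381),.025),((417,216),.04)):
    f=lambda q:proj("top",[q[0],q[1],z])[0]-np.array(L)/1.4
    print(L,least_squares(f,[.4,0]).x)
E
```

```text
side cam [ 0.68925571 -0.61135082  0.91523427]
top cam [ 0.40689706 -0.07108593  1.35837174]
press [ 0.5965026  -0.03856475 -1.71841002] -98.45764176465364
[[-1.5, -0.9], [0.5, -0.8], [-1.5, 0.3], [-0.1, 0.5], [-0.0, -0.8], [-1.4, 1.0], [0.3, 2.1], [0.1, -0.2], [-0.8, -0.5]]
handle [ 0.62423044  0.13999458 -1.68668113] [[-0.6, -0.3], [-0.5, -0.1], [-0.7, 0.3], [0.2, 1.1]]
handle in press -0.18069563044474482 0.0011641134274489144
block [ 0.61036746 -0.26892956 -1.3459401 ] [[-0.5, -0.8], [0.1, -1.1], [0.2, 1.0], [0.2, 0.9]]
crank [ 0.61152172 -0.26523983 -2.69967342] [[-0.5, -0.1], [-0.5, -0.3], [0.7, -1.3], [0.1, 0.1], [-1.0, 0.2], [-0.3, -0.1]]
(434, 386) [ 0.41826332 -0.13990041]
(273, 381) [0.42617254 0.16961953]
(417, 216) [ 0.74891673 -0.10704063]
```

```bash
python3 - <<'E'
from h import *
from cell import camera
ims=[]
for n in("top","side"):
    f=np.mean([camera(n)["frame"].astype(float) for _ in range(6)],0)
    u,v=proj(n,W([.5965,-.0386,-1.718],(0,0,.158)))[0].round().astype(int);print(n,u,v)
    g=f[v-14:v+14,u-14:u+14,::-1];g=(g-g.min())/(g.max()-g.min())*255
    ims.append(cv2.resize(g.astype(np.uint8),(392,392),interpolation=cv2.INTER_CUBIC))
    for a in range(0,90,1):0
cv2.imwrite("pics/sp.png",np.hstack(ims))
E
```

```text
top 271 202
side 291 188
```

View pics/sp.png

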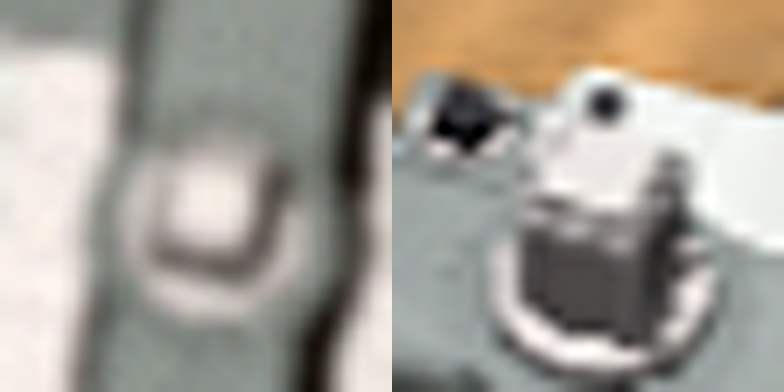

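Emit:
{"fn": "servo_tool", "kwargs": {
  "series": [0,0,0,-0.1,0,0,0,-0.1,0,0,0,-0.07],
  "gripper": 255
}}

```text
t: 0.95
tool_pos: [0.2542, 0.571, 0.2454]
tcp_rot: [[-0.99, 0.143, 0.0], [0.143, 0.99, 0.0], [-0.0, 0.0, -1.0]]
force: [-0.5, 0.3, 0.5]
width: 0.604
gripper_force: 0.0
```

In the left crop the square end's lower edge runs from (155,250) to (245,275) and its right edge up to (285,175), so it is about 17° clockwise in the image. That puts the spindle's yaw at about 73° mod 90.

Emit:
{"fn": "servo_tool", "kwargs": {
  "series": [-0.027,-0.0205,0,0,-0.027,-0.0205,0,0,-0.027,-0.0205,0,0,-0.027,-0.0205,0,0,-0.027,-0.0205,0,0,-0.027,-0.0205,0,0,-0.027,-0.0205,0,0,-0.027,-0.0205,0,0]
}}

```text
t: 1.62
tool_pos: [0.4444, 0.3755, 0.2456]
tcp_rot: [[-0.989, 0.148, 0.0], [0.148, 0.989, 0.0], [-0.0, 0.001, -1.0]]
force: [1.2, -0.0, -0.0]
width: 0.003
gripper_force: 0.0
```

Emit:
{"fn": "servo_tool", "kwargs": {
  "series": [-0.027,-0.0205,0,0,-0.027,-0.0205,0,0,-0.027,-0.0205,0,0,-0.027,-0.0205,0,0,-0.027,-0.0205,0,0,-0.027,-0.0205,0,0,-0.027,-0.0205,0,0,-0.027,-0.0205,0,0]
}}

```text
t: 2.28
tool_pos: [0.6337, 0.1813, 0.2455]
tcp_rot: [[-0.989, 0.148, 0.0], [0.148, 0.989, 0.0], [-0.0, 0.0, -1.0]]
force: [-0.6, -0.3, -0.1]
width: -0.001
gripper_force: 0.0
```

```bash
python3 - <<'E'
from h import *
s=lambda u,v:("side",291-14+(u+.5)/14-.5,188-14+(v+.5)/14-.5)
t=lambda u,v:("top",271-14+(u+.5)/14-.5,202-14+(v+.5)/14-.5)
for o in ([s(133,285),s(255,345)],[t(155,250),t(245,275),t(285,175)]):
  n=o[0][0]
  for q in (o,):
    pts=[least_squares(lambda q:proj(n,[q[0],q[1],.138])[0]-np.array(k[1:]),[.6,-.04]).x for k in o]
    for a,b in zip(pts,pts[1:]):print(n,a,b,np.degrees(np.arctan2(*(b-a)[::-1]))%90,np.linalg.norm(b-a))
from cell import get_obs
o=get_obs();print(o["t"],o["tool_pos"],o["qpos"].round(2))
E
```

```text
side [ 0.58564123 -0.04170599] [ 0.60562853 -0.05013115] 67.14332608893382 0.021690445701123412
top [ 0.59160489 -0.02854653] [ 0.58714511 -0.04466858] 74.53714900858634 0.016727528226148383
top [ 0.58714511 -0.04466858] [ 0.60527156 -0.05170931] 68.77270623142768 0.019445827336501485
2.2833 [0.63373785 0.18130678 0.2454783 ] [-0.49  0.41  0.2   1.37 -0.08  1.37  1.13]
```

Emit:
{"fn": "servo_tool", "kwargs": {
  "series": [0,0,0.035,0,0,0,0.035,0,0,0,0.035,0,0,0,0.035,0,0,0,0.035,0,0,0,0.035,0,0,0,0.001,0,0,0,0,0]
}}

```text
t: 2.95
tool_pos: [0.6316, 0.1823, 0.0331]
tcp_rot: [[-0.989, 0.148, -0.003], [0.148, 0.989, -0.001], [0.003, -0.002, -1.0]]
force: [0.4, -0.2, 0.3]
width: -0.001
gripper_force: 0.0
```

Emit:
{"fn": "servo_tool", "kwargs": {
  "series": [0,-0.012,0,0,0,-0.01,0,0,0,-0.01,0,0,0,-0.01,0,0,0,-0.01,0,0,0,-0.01,0,0,0,-0.01,0,0,0,0,0,0]
}}

```text
t: 3.62
tool_pos: [0.622, 0.108, 0.0345]
tcp_rot: [[-0.989, 0.151, -0.0], [0.151, 0.989, -0.001], [-0.0, -0.001, -1.0]]
force: [0.3, -0.6, 0.3]
width: -0.003
gripper_force: 0.1
```

Emit:
{"fn": "servo_tool", "kwargs": {
  "series": [0,-0.003,0,0,0,-0.002,0,0]
}}

```text
t: 3.78
tool_pos: [0.6212, 0.1067, 0.0341]
tcp_rot: [[-0.989, 0.148, -0.0], [0.148, 0.989, 0.0], [0.0, 0.0, -1.0]]
force: [1.7, 5.1, 2.2]
width: 0.001
gripper_force: 1.9
```

Emit:
{"fn": "servo_tool", "kwargs": {
  "series": [0,-0.002,0,0,0,-0.002,0,0]
}}

```text
t: 3.95
tool_pos: [0.6206, 0.1031, 0.0341]
tcp_rot: [[-0.989, 0.147, -0.0], [0.147, 0.989, 0.0], [0.0, 0.0, -1.0]]
force: [0.0, 3.8, 2.4]
width: 0.002
gripper_force: 1.8
```

Emit:
{"fn": "servo_tool", "kwargs": {
  "series": [0,-0.002,0,0,0,-0.002,0,0]
}}

```text
t: 4.12
tool_pos: [0.6201, 0.1012, 0.0343]
tcp_rot: [[-0.989, 0.146, 0.0], [0.146, 0.989, 0.003], [0.0, 0.003, -1.0]]
force: [0.5, 14.9, -0.2]
width: 0.002
gripper_force: 7.1
```

Emit:
{"fn": "servo_tool", "kwargs": {
  "series": [0,-0.002,0,0,0,-0.001,0,0]
}}

```text
t: 4.28
tool_pos: [0.6199, 0.1011, 0.0345]
tcp_rot: [[-0.99, 0.144, 0.001], [0.144, 0.99, 0.006], [-0.001, 0.006, -1.0]]
force: [2.7, 18.6, -0.9]
width: -0.003
gripper_force: 9.3
```

Emit:
{"fn": "servo_tool", "kwargs": {
  "series": [0,0.03,0,0,0,0,-0.033,0,0,0,-0.033,0,0,0,-0.033,0,0,0,-0.033,0,0,0,-0.033,0,0,0,-0.033,0,0,0,-0.033,0]
}}

```text
t: 4.95
tool_pos: [0.6236, 0.1241, 0.2664]
tcp_rot: [[-0.989, 0.149, -0.001], [0.149, 0.989, -0.001], [0.001, -0.002, -1.0]]
force: [0.3, 0.3, -0.5]
width: -0.001
gripper_force: 0.0
```

```bash
python3 - <<'E'
from h import *
f=lambda q:np.r_[proj("top",q)[0]-np.array([705,262])/1.4,proj("side",q)[0]-np.array([150,25])/1.4]
r=least_squares(f,[.6,-.4,.5]);print(r.x,r.fun)
for v in ((545,350),):
    print(least_squares(lambda q:proj("top",[q[0],q[1],.03])[0]-np.array(v)/1.4,[.5,-.3]).x)
from cell import get_obs
o=get_obs();print(o["t"],o["tool_pos"],o["qpos"].round(2))
E
```

```text
[ 0.52062018 -0.35534681  0.74814379] [ 1.71571437  2.69318571  1.68854809 -0.38635936]
[ 0.48712573 -0.35458404]
4.95 [0.6236434  0.1240544  0.26639981] [-0.43  0.35  0.21  1.41 -0.07  1.4   1.2 ]
```

Emit:
{"fn": "servo_tool", "kwargs": {
  "series": [-0.004,-0.036,0,0,-0.004,-0.036,0,0,-0.004,-0.036,0,0,-0.004,-0.036,0,0,-0.004,-0.036,0,0,-0.004,-0.036,0,0]
}}

```text
t: 5.45
tool_pos: [0.6149, -0.0946, 0.2648]
tcp_rot: [[-0.989, 0.149, -0.001], [0.149, 0.989, -0.001], [0.001, -0.001, -1.0]]
force: [0.6, 0.1, -0.3]
width: 0.003
gripper_force: 0.0
```

Emit:
{"fn": "servo_tool", "kwargs": {
  "series": [-0.004,-0.036,0,0,-0.004,-0.036,0,0,-0.004,-0.036,0,0,-0.004,-0.036,0,0,-0.004,-0.03,0,0,0,0,0,0],
  "gripper": 0
}}

```text
t: 5.95
tool_pos: [0.6064, -0.2759, 0.2644]
tcp_rot: [[-0.987, 0.158, -0.003], [0.158, 0.987, -0.004], [0.003, -0.005, -1.0]]
force: [0.4, -0.9, -0.2]
width: 0.845
gripper_force: 0.0
```

```bash
python3 - <<'E'
from cell import *
import cv2,numpy as np
o=get_obs();print(o["t"],o["tool_pos"],o["tcp_rot"].round(3).tolist(),o["qpos"].round(2))
a=[cv2.resize(camera(n)["frame"][:,:,::-1],(400,300),interpolation=cv2.INTER_AREA) for n in("top","side")]
cv2.imwrite("pics/b.png",np.hstack(a))
E
```

```text
5.95 [ 0.60635777 -0.27588557  0.26444689] [[-0.987, 0.158, -0.003], [0.158, 0.987, -0.004], [0.003, -0.005, -1.0]] [ 0.08  0.43  0.4   1.33 -0.16  1.42  1.88]
```

View pics/b.png

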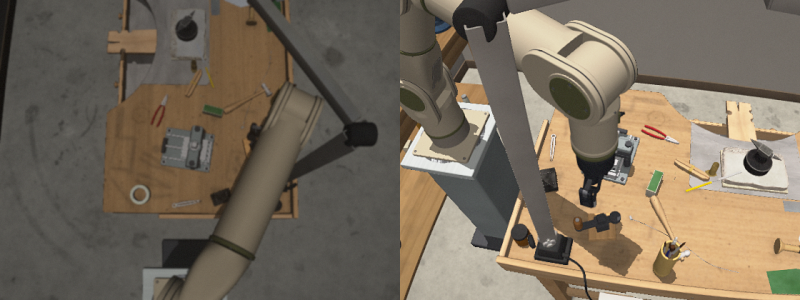

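The picture shows the frame home in the press and the open gripper above the crank, with the arm just clear of the lamp post.

Emit:
{"fn": "servo_tool", "kwargs": {
  "series": [0,0,0,-0.115,0,0,0,-0.115,0,0,0,-0.115,0,0,0,-0.115,0,0,0,-0.11,-0.008,0.006,0,0,0,0,0,0]
}}

```text
t: 6.63
tool_pos: [0.6159, -0.2549, 0.265]
tcp_rot: [[-0.913, -0.409, 0.0], [-0.409, 0.913, 0.002], [-0.001, 0.002, -1.0]]
force: [0.9, 1.3, -0.1]
width: 1.0
gripper_force: 0.0
```

Emit:
{"fn": "servo_tool", "kwargs": {
  "series": [0,0,0.03,0,0,0,0.03,0,0,0,0.03,0,0,0,0,0]
}}

```text
t: 6.97
tool_pos: [0.6122, -0.2556, 0.1687]
tcp_rot: [[-0.913, -0.407, -0.009], [-0.407, 0.913, 0.003], [0.007, 0.007, -1.0]]
force: [-0.9, 0.6, -1.2]
width: 1.001
gripper_force: 0.0
```

```bash
python3 - <<'E'
from h import *
from cell import *
o=get_obs();print(o["t"],o["tool_pos"],o["tcp_rot"].round(3).tolist(),o["qpos"].round(2))
f=camera("side")["frame"];g=f[230:350,230:390,::-1]
cv2.imwrite("pics/c.png",cv2.resize(g,(800,600),interpolation=cv2.INTER_CUBIC))
for a in (.107,.065):0
c=[.611,-.267,-2.70]
print(5*(proj("side",[W(c,(0,0,.084)),W(c,(.065,0,.107)),list(o["tool_pos"]-[0,0,.014])])-[230,230]))
E
```

```text
6.9667 [ 0.61223225 -0.25559655  0.1687071 ] [[-0.913, -0.407, -0.009], [-0.407, 0.913, 0.003], [0.007, 0.007, -1.0]] [ 0.13  0.48  0.28  1.45 -0.13  1.24  2.41]
[[254.87581584 368.46355471]
 [ 88.15788432 389.3708248 ]
 [258.53476913 264.31906185]]
```

View pics/c.png

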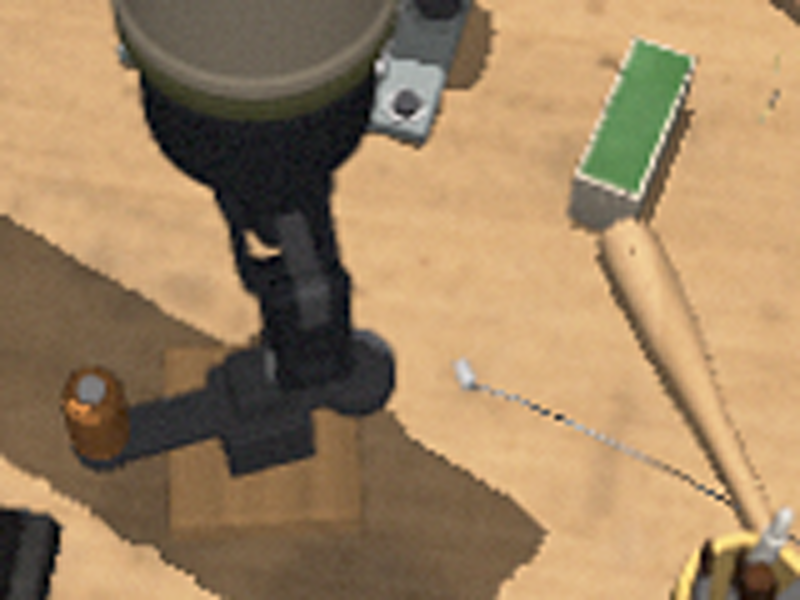

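The boss is at about (250,370), close to the predicted (255,368), and the jaws are still about 11 mm too far in +y. I'll shift and descend.

Emit:
{"fn": "servo_tool", "kwargs": {
  "series": [0.005,-0.0105,0,0,0,0,0.02,0,0,0,0.02,0,0,0,0.02,0,0,0,0,0]
}}

```text
t: 7.43
tool_pos: [0.6137, -0.2703, 0.1139]
tcp_rot: [[-0.913, -0.408, -0.002], [-0.408, 0.913, 0.001], [0.002, 0.001, -1.0]]
force: [-0.9, 0.9, -0.3]
width: 1.001
gripper_force: 0.0
```

Emit:
{"fn": "servo_tool", "kwargs": {
  "series": [0,0,0.015,0,0,0,0.01,0,0,0,0.006,0,0,0,0,0]
}}

```text
t: 7.77
tool_pos: [0.6144, -0.27, 0.0842]
tcp_rot: [[-0.913, -0.409, -0.001], [-0.409, 0.913, 0.0], [0.0, 0.0, -1.0]]
force: [-0.3, -0.2, 0.3]
width: 1.0
gripper_force: 0.0
```

Emit:
{"fn": "servo_tool", "kwargs": {
  "series": [0.002,0.003,0.007,0,0,0,0.002,0,0,0,0,0]
}}

```text
t: 8.02
tool_pos: [0.6111, -0.2677, 0.0751]
tcp_rot: [[-0.913, -0.409, -0.0], [-0.409, 0.913, 0.0], [0.0, 0.001, -1.0]]
force: [0.4, -0.4, -0.9]
width: 0.998
gripper_force: 0.0
```

Emit:
{"fn": "servo_tool", "kwargs": {
  "series": [0,0,0,0,0,0,0,0,0,0,0,0,0,0,0,0,0,0,0,0,0,0,0,0,0,0,0,0,0,0,0,0],
  "gripper": 255
}}

```text
t: 8.68
tool_pos: [0.6115, -0.2678, 0.0755]
tcp_rot: [[-0.913, -0.409, 0.0], [-0.409, 0.913, 0.0], [-0.0, 0.0, -1.0]]
force: [-1.1, 2.5, 3.6]
width: 0.27
gripper_force: 59.5
```

Emit:
{"fn": "servo_tool", "kwargs": {
  "series": [0,0,-0.015,0,0,0,-0.025,0,0,0,-0.03,0,0,0,-0.035,0,0,0,-0.035,0,0,0,-0.03,0,0,0,0,0]
}}

```text
t: 9.27
tool_pos: [0.6132, -0.2692, 0.2519]
tcp_rot: [[-0.913, -0.408, 0.008], [-0.408, 0.913, -0.003], [-0.006, -0.006, -1.0]]
force: [1.1, -1.3, -3.1]
width: 0.269
gripper_force: 59.9
```

Emit:
{"fn": "servo_tool", "kwargs": {
  "series": [-0.0114,0.0307,0,0,-0.0114,0.0307,0,0,-0.0114,0.0307,0,0,-0.0114,0.0307,0,0,-0.0114,0.0307,0,0,-0.0114,0.0307,0,0,-0.0114,0.0307,0,0,0,0,0,0]
}}

```text
t: 9.93
tool_pos: [0.5956, -0.0301, 0.2436]
tcp_rot: [[-0.909, -0.418, -0.003], [-0.418, 0.909, 0.004], [0.001, 0.005, -1.0]]
force: [0.5, 2.4, -5.0]
width: 0.271
gripper_force: 60.5
```

Emit:
{"fn": "servo_tool", "kwargs": {
  "series": [0,0,0,0.11,0,0,0,0.11,0,0,0,0.11,0,0,0,0.11,0,0,0,0.11,0,0,0,0.11,0,0,0,0.11,0,0,0,0]
}}

```text
t: 10.6
tool_pos: [0.5958, -0.0394, 0.2437]
tcp_rot: [[-0.938, 0.347, -0.002], [0.347, 0.938, -0.0], [0.002, -0.001, -1.0]]
force: [0.8, -0.4, -5.3]
width: 0.267
gripper_force: 60.5
```

```bash
python3 - <<'E'
from h import *
from cell import *
o=get_obs();print(o["t"],o["tool_pos"],o["tcp_rot"].round(3).tolist(),o["qpos"].round(2))
f=camera("side")["frame"];g=f[130:250,210:370,::-1]
cv2.imwrite("pics/d.png",cv2.resize(g,(800,600),interpolation=cv2.INTER_CUBIC))
x,y,z=o["tool_pos"];yaw=np.arctan2(o["tcp_rot"][1,0],o["tcp_rot"][0,0]);z0=z-.0515
print(np.degrees(yaw));c=[x,y,yaw]
print((5*(proj("side",[W(c,(.065,0,z0+.083)),W(c,(.018,.018,z0)),W(c,(-.018,.018,z0)),W(c,(.018,-.018,z0)),W(c,(-.018,-.018,z0))])-[210,130])).round())
E
```

```text
10.6 [ 0.59575672 -0.03943584  0.2437432 ] [[-0.938, 0.347, -0.002], [0.347, 0.938, -0.0], [0.002, -0.001, -1.0]] [-0.24  0.27  0.28  1.55 -0.08  1.33  1.27]
159.7113444771415
[[255.  41.]
 [343. 252.]
 [421. 286.]
 [387. 192.]
 [464. 225.]]
```

View pics/d.png

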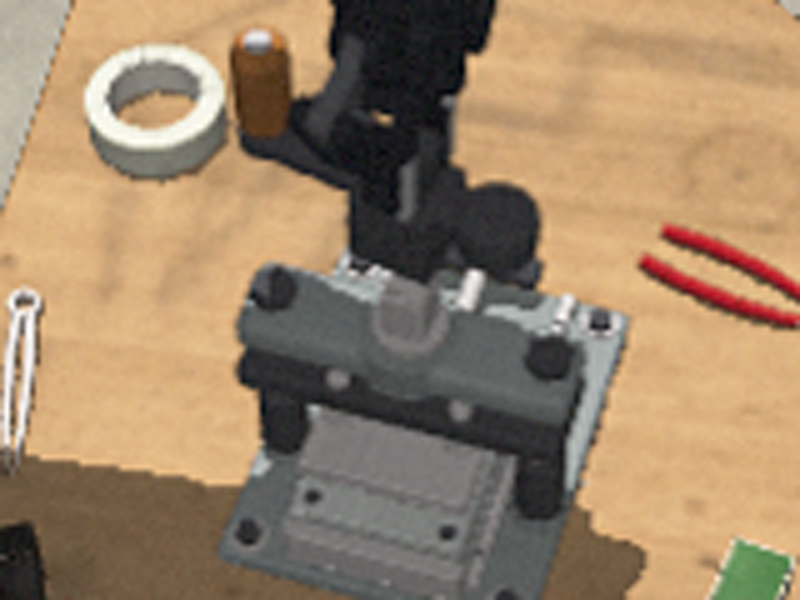

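The grip top is at (258,38) against the predicted (255,41), so the crank is held as modelled. The hub hangs just above the square end at (408,290). I'll descend.

Emit:
{"fn": "servo_tool", "kwargs": {
  "series": [0,0.001,0.012,0,0,0,0.01,0,0,0,0.006,0,0,0,0,0]
}}

```text
t: 10.98
tool_pos: [0.5955, -0.0382, 0.2146]
tcp_rot: [[-0.94, 0.34, -0.004], [0.34, 0.94, -0.0], [0.004, -0.001, -1.0]]
force: [-0.5, -0.5, -4.3]
width: 0.265
gripper_force: 60.4
```

Emit:
{"fn": "servo_tool", "kwargs": {
  "series": [0,0,0.003,0,0,0,0.002,0,0,0,0,0]
}}

```text
t: 11.23
tool_pos: [0.5966, -0.0383, 0.212]
tcp_rot: [[-0.94, 0.342, -0.0], [0.342, 0.94, 0.0], [0.0, -0.0, -1.0]]
force: [-0.5, -0.1, -5.4]
width: 0.264
gripper_force: 60.5
```

Emit:
{"fn": "servo_tool", "kwargs": {
  "series": [0,0,0.003,0,0,0,0.003,0,0,0,0,0]
}}

```text
t: 11.48
tool_pos: [0.5963, -0.0382, 0.2057]
tcp_rot: [[-0.94, 0.342, -0.001], [0.342, 0.94, 0.0], [0.001, -0.0, -1.0]]
force: [-1.4, 0.2, -5.5]
width: 0.269
gripper_force: 60.4
```

Emit:
{"fn": "servo_tool", "kwargs": {
  "series": [0,0,0.002,0,0,0,0.001,0,0,0,0,0]
}}

```text
t: 11.73
tool_pos: [0.5964, -0.0382, 0.203]
tcp_rot: [[-0.94, 0.342, -0.001], [0.342, 0.94, 0.0], [0.001, -0.0, -1.0]]
force: [-3.2, 0.1, -5.6]
width: 0.263
gripper_force: 60.4
```

Sliding on: there's only a small side force and no vertical resistance.

Emit:
{"fn": "servo_tool", "kwargs": {
  "series": [0,0,0.004,0,0,0,0.004,0,0,0,0,0]
}}

```text
t: 11.98
tool_pos: [0.5963, -0.0382, 0.1943]
tcp_rot: [[-0.94, 0.342, -0.001], [0.342, 0.94, 0.0], [0.001, -0.0, -1.0]]
force: [-1.9, 0.3, -6.8]
width: 0.266
gripper_force: 60.3
```

Emit:
{"fn": "servo_tool", "kwargs": {
  "series": [0,0,0.003,0,0,0,0.002,0,0,0,0.001,0,0,0,0,0]
}}

```text
t: 12.32
tool_pos: [0.5965, -0.0382, 0.1893]
tcp_rot: [[-0.94, 0.342, -0.001], [0.342, 0.94, 0.0], [0.001, 0.0, -1.0]]
force: [-5.6, 0.7, -1.5]
width: 0.266
gripper_force: 60.9
```

Emit:
{"fn": "servo_tool", "kwargs": {
  "series": [0,0,0,0,0,0,0,0,0,0,0,0,0,0,-0.025,0,0,0,-0.03,0,0.0,0,0,0],
  "gripper": 90
}}

```text
t: 12.82
tool_pos: [0.5994, -0.0386, 0.2506]
tcp_rot: [[-0.94, 0.342, 0.009], [0.342, 0.94, 0.0], [-0.009, 0.004, -1.0]]
force: [1.4, -0.2, 0.3]
width: 0.648
gripper_force: 0.0
```

Emit:
{"fn": "servo_tool", "kwargs": {
  "series": [0.03,0,0,0,0.035,0,0,0,0,0,0,0,0,0,0.015,0,0,0,0.02,0,0,0,0.01,0,0,0,0,0]
}}

```text
t: 13.4
tool_pos: [0.5348, -0.0161, 0.1974]
tcp_rot: [[-0.94, 0.342, -0.003], [0.342, 0.94, -0.0], [0.002, -0.001, -1.0]]
force: [0.1, -0.3, 0.1]
width: 0.646
gripper_force: 0.0
```

Emit:
{"fn": "servo_tool", "kwargs": {
  "series": [0,0,0,0,0,0,0,0,0,0,0,0,0,0,0,0,0,0,0,0],
  "gripper": 255
}}

```text
t: 13.82
tool_pos: [0.5361, -0.0161, 0.2002]
tcp_rot: [[-0.94, 0.342, 0.002], [0.342, 0.94, 0.0], [-0.001, 0.001, -1.0]]
force: [-1.4, -0.7, 3.3]
width: 0.267
gripper_force: 58.6
```

Emit:
{"fn": "servo_tool", "kwargs": {
  "series": [-0.0012,0.0127,0,0,-0.0037,0.0122,0,0,-0.006,0.0112,0,0,-0.0081,0.0099,0,0]
}}

```text
t: 14.15
tool_pos: [0.57, 0.0216, 0.2]
tcp_rot: [[-0.94, 0.341, 0.001], [0.341, 0.94, 0.0], [-0.001, 0.001, -1.0]]
force: [1.4, -1.8, 4.0]
width: 0.265
gripper_force: 58.7
```

Emit:
{"fn": "servo_tool", "kwargs": {
  "series": [-0.0211,0.0141,0,0,-0.0249,0.005,0,0,-0.0249,-0.005,0,0,-0.0211,-0.0141,0,0,-0.0141,-0.0211,0,0,-0.005,-0.0249,0,0,0.005,-0.0249,0,0,0.0141,-0.0211,0,0]
}}

```text
t: 14.82
tool_pos: [0.6251, -0.098, 0.1992]
tcp_rot: [[-0.94, 0.342, 0.001], [0.342, 0.94, 0.001], [-0.0, 0.001, -1.0]]
force: [-3.3, 9.9, 3.5]
width: 0.263
gripper_force: 59.7
```

Emit:
{"fn": "servo_tool", "kwargs": {
  "series": [0.0211,-0.0141,0,0,0.0249,-0.005,0,0,0.0249,0.005,0,0,0.0211,0.0141,0,0,0.0141,0.0211,0,0,0.005,0.0249,0,0,-0.005,0.0249,0,0,-0.0141,0.0211,0,0]
}}

```text
t: 15.48
tool_pos: [0.5696, 0.022, 0.1999]
tcp_rot: [[-0.94, 0.341, 0.002], [0.341, 0.94, -0.001], [-0.002, -0.0, -1.0]]
force: [5.3, -13.1, -3.6]
width: 0.265
gripper_force: 60.3
```

Emit:
{"fn": "servo_tool", "kwargs": {
  "series": [-0.0211,0.0141,0,0,-0.0249,0.005,0,0,-0.0249,-0.005,0,0,-0.0211,-0.0141,0,0,-0.0141,-0.0211,0,0,-0.005,-0.0249,0,0,0.005,-0.0249,0,0,0.0141,-0.0211,0,0]
}}

```text
t: 16.15
tool_pos: [0.6251, -0.098, 0.1992]
tcp_rot: [[-0.94, 0.342, 0.001], [0.342, 0.94, 0.001], [-0.0, 0.001, -1.0]]
force: [-3.7, 11.3, 2.8]
width: 0.262
gripper_force: 61.0
```

Emit:
{"fn": "servo_tool", "kwargs": {
  "series": [0.0211,-0.0141,0,0,0.0249,-0.005,0,0,0.0249,0.005,0,0,0.0211,0.0141,0,0,0.0141,0.0211,0,0,0.0037,0.0122,0,0,0.0012,0.0127,0,0]
}}

```text
t: 16.73
tool_pos: [0.5358, -0.0144, 0.2]
tcp_rot: [[-0.94, 0.341, 0.001], [0.341, 0.94, 0.001], [-0.001, 0.001, -1.0]]
force: [-0.6, -0.7, 3.5]
width: 0.264
gripper_force: 61.4
```

Emit:
{"fn": "servo_tool", "kwargs": {
  "series": [-0.0012,0.0127,0,0,-0.0037,0.0122,0,0,-0.006,0.0112,0,0,0,0,0,0]
}}

```text
t: 17.07
tool_pos: [0.5605, 0.0164, 0.1996]
tcp_rot: [[-0.941, 0.34, 0.002], [0.34, 0.941, 0.001], [-0.001, 0.001, -1.0]]
force: [-1.3, 2.8, 6.7]
width: 0.262
gripper_force: 61.5
```

Emit:
{"fn": "servo_tool", "kwargs": {
  "series": [-0.0081,0.0099,0,0,0,0,0,0]
}}

```text
t: 17.23
tool_pos: [0.5714, 0.0223, 0.1996]
tcp_rot: [[-0.94, 0.341, 0.001], [0.341, 0.94, 0.0], [-0.001, 0.001, -1.0]]
force: [-0.9, 2.5, 6.9]
width: 0.261
gripper_force: 61.6
```

Emit:
{"fn": "servo_tool", "kwargs": {
  "series": [-0.0099,0.0081,0,0,0,0,0,0]
}}

```text
t: 17.4
tool_pos: [0.5835, 0.0261, 0.1996]
tcp_rot: [[-0.94, 0.341, 0.002], [0.341, 0.94, 0.0], [-0.001, 0.001, -1.0]]
force: [-0.5, 2.4, 6.3]
width: 0.265
gripper_force: 61.7
```

Emit:
{"fn": "servo_tool", "kwargs": {
  "series": [-0.0112,0.006,0,0,0,0,0,0]
}}

```text
t: 17.57
tool_pos: [0.5962, 0.0275, 0.1996]
tcp_rot: [[-0.94, 0.341, 0.002], [0.341, 0.94, 0.0], [-0.001, 0.001, -1.0]]
force: [0.3, 1.6, 6.1]
width: 0.265
gripper_force: 61.8
```

Emit:
{"fn": "servo_tool", "kwargs": {
  "series": [-0.0122,0.0037,0,0,-0.0127,0.0012,0,0,-0.0127,-0.0012,0,0,-0.0122,-0.0037,0,0,0,0,0,0]
}}

```text
t: 17.98
tool_pos: [0.6435, 0.0081, 0.1996]
tcp_rot: [[-0.939, 0.343, 0.003], [0.343, 0.939, -0.001], [-0.003, -0.0, -1.0]]
force: [1.1, 1.4, 6.5]
width: 0.261
gripper_force: 62.2
```

Emit:
{"fn": "servo_tool", "kwargs": {
  "series": [-0.0112,-0.006,0,0,0,0,0,0]
}}

```text
t: 18.15
tool_pos: [0.6513, -0.0012, 0.1996]
tcp_rot: [[-0.939, 0.343, 0.002], [0.343, 0.939, -0.001], [-0.002, -0.0, -1.0]]
force: [0.8, -1.1, 6.2]
width: 0.262
gripper_force: 62.0
```

Emit:
{"fn": "servo_tool", "kwargs": {
  "series": [-0.0099,-0.0081,0,0,0,0,0,0]
}}

```text
t: 18.32
tool_pos: [0.6575, -0.0126, 0.1996]
tcp_rot: [[-0.939, 0.343, 0.002], [0.343, 0.939, -0.001], [-0.002, -0.0, -1.0]]
force: [1.1, -0.6, 6.9]
width: 0.266
gripper_force: 61.9
```

Emit:
{"fn": "servo_tool", "kwargs": {
  "series": [-0.004,-0.0049,0,0,0,0,0,0]
}}

```text
t: 18.48
tool_pos: [0.6592, -0.0164, 0.1996]
tcp_rot: [[-0.94, 0.342, 0.001], [0.342, 0.94, 0.001], [-0.001, 0.002, -1.0]]
force: [-0.4, 3.4, 6.0]
width: 0.264
gripper_force: 61.9
```

Emit:
{"fn": "servo_tool", "kwargs": {
  "series": [-0.004,-0.005,0,0,0,0,0,0]
}}

```text
t: 18.65
tool_pos: [0.6603, -0.0186, 0.1992]
tcp_rot: [[-0.941, 0.339, -0.002], [0.339, 0.941, 0.006], [0.003, 0.005, -1.0]]
force: [-5.1, 11.6, 7.6]
width: 0.268
gripper_force: 62.0
```

Emit:
{"fn": "servo_tool", "kwargs": {
  "series": [-0.003,-0.0056,0,0,0,0,0,0]
}}

```text
t: 18.82
tool_pos: [0.6611, -0.0208, 0.1992]
tcp_rot: [[-0.942, 0.336, -0.002], [0.336, 0.942, 0.01], [0.005, 0.009, -1.0]]
force: [-5.8, 21.2, 8.4]
width: 0.268
gripper_force: 62.1
```

Emit:
{"fn": "servo_tool", "kwargs": {
  "series": [0.004,0.006,0,0,0.003,0.004,0,0,0,0,0,0,0,0,0,0]
}}

```text
t: 19.15
tool_pos: [0.6591, -0.016, 0.1997]
tcp_rot: [[-0.94, 0.341, 0.002], [0.341, 0.94, 0.001], [-0.002, 0.002, -1.0]]
force: [2.5, 3.4, 5.2]
width: 0.265
gripper_force: 61.3
```

Emit:
{"fn": "servo_tool", "kwargs": {
  "series": [0,0,0,0,0,0,0,0,0,0,0,0,0,0,0,0,0,0,-0.025,0,0,0,-0.03,0,0,0,0,0],
  "gripper": 90
}}

```text
t: 19.73
tool_pos: [0.6594, -0.0177, 0.2601]
tcp_rot: [[-0.94, 0.342, 0.007], [0.342, 0.94, 0.0], [-0.007, 0.003, -1.0]]
force: [1.3, 0.1, 0.7]
width: 0.646
gripper_force: 0.0
```

```bash
python3 - <<'E'
from h import *
from cell import *
o=get_obs();print(o["t"],o["tool_pos"],o["tcp_rot"].round(3).tolist(),o["qpos"].round(2))
f=camera("side")["frame"];g=f[130:250,210:370,::-1]
cv2.imwrite("pics/e.png",cv2.resize(g,(800,600),interpolation=cv2.INTER_CUBIC))
for a in (0,10,20,30,40): print(a,(5*(proj("side",W([.5965,-.0382,np.radians(a)],(.065,0,.221)))[0]-[210,130])).round())
E
```

```text
19.7333 [ 0.659441   -0.01774285  0.26009881] [[-0.94, 0.342, 0.007], [0.342, 0.94, 0.0], [-0.007, 0.003, -1.0]] [-0.2   0.4   0.22  1.36 -0.09  1.39  1.24]
0 [569. 209.]
10 [569. 187.]
20 [565. 166.]
30 [556. 145.]
40 [543. 126.]
```

View pics/e.png

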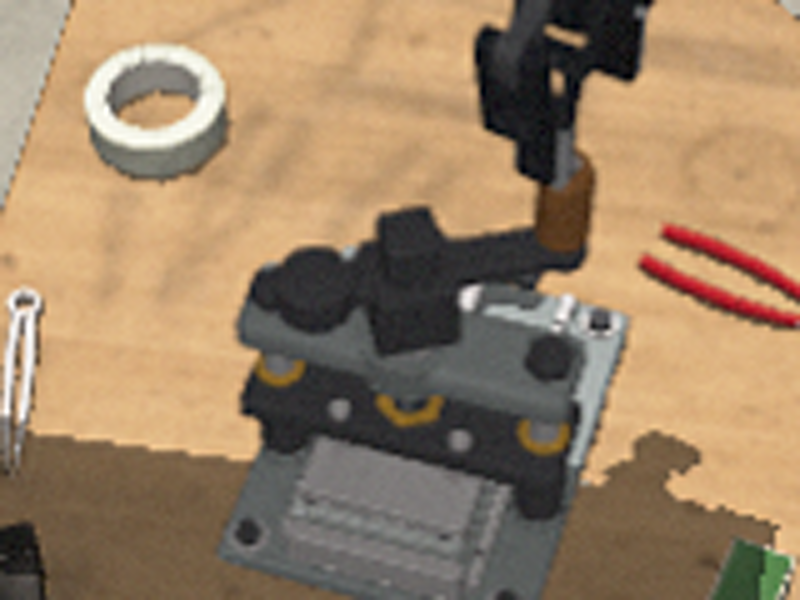

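The crosshead is down, with brass-coloured springs now showing at the columns. The crank is seated and its grip is at (568,165), so the crank's yaw is about 20°. Next I'll regrip the boss.

Emit:
{"fn": "servo_tool", "kwargs": {
  "series": [0.026,-0.0204,0,0,0.026,-0.0204,0,0,0,0,0,-0.115,0,0,0,-0.115,0,0,0,-0.115,0,0,0,-0.115,0,0,0,-0.115,0,0,0,-0.115]
}}

```text
t: 20.45
tool_pos: [0.5944, -0.038, 0.2534]
tcp_rot: [[-0.941, -0.34, -0.001], [-0.34, 0.941, -0.0], [0.001, 0.0, -1.0]]
force: [-0.5, -0.6, 0.0]
width: 0.648
gripper_force: 0.0
```

Emit:
{"fn": "servo_tool", "kwargs": {
  "series": [0,0,0,0,0,0,0.02,0,0,0,0.01,0,0,0,0,0]
}}

```text
t: 20.78
tool_pos: [0.5932, -0.0379, 0.2212]
tcp_rot: [[-0.943, -0.332, -0.005], [-0.332, 0.943, -0.0], [0.005, 0.002, -1.0]]
force: [-0.1, -0.1, -0.3]
width: 0.645
gripper_force: 0.0
```

Emit:
{"fn": "servo_tool", "kwargs": {
  "series": [-0.003,-0.001,0.012,0,0,0,0.012,0,0,0,0.007,0,0,0,0,0]
}}

```text
t: 21.12
tool_pos: [0.597, -0.0377, 0.1911]
tcp_rot: [[-0.942, -0.334, -0.003], [-0.334, 0.942, -0.0], [0.003, 0.001, -1.0]]
force: [-0.7, 0.0, -1.3]
width: 0.649
gripper_force: 0.0
```

Emit:
{"fn": "servo_tool", "kwargs": {
  "series": [0,0,0,0,0,0,0,0,0,0,0,0,0,0,0,0,0,0,0,0,0,0,0,0],
  "gripper": 255
}}

```text
t: 21.62
tool_pos: [0.5981, -0.0373, 0.1942]
tcp_rot: [[-0.942, -0.335, 0.001], [-0.335, 0.942, 0.001], [-0.001, 0.0, -1.0]]
force: [-2.4, 2.8, 5.6]
width: 0.262
gripper_force: 59.2
```

Emit:
{"fn": "servo_tool", "kwargs": {
  "series": [0,0,-0.006,0,0,0,-0.008,0,0,0,-0.01,0,0,0,0,0]
}}

```text
t: 21.95
tool_pos: [0.5986, -0.0382, 0.2197]
tcp_rot: [[-0.942, -0.334, 0.002], [-0.334, 0.942, -0.0], [-0.002, -0.001, -1.0]]
force: [0.7, 0.2, -4.0]
width: 0.267
gripper_force: 59.5
```

Emit:
{"fn": "servo_tool", "kwargs": {
  "series": [0,0,-0.012,0,0,0,-0.012,0,0,0,-0.008,0,0,0,0,0]
}}

```text
t: 22.28
tool_pos: [0.5988, -0.038, 0.2521]
tcp_rot: [[-0.942, -0.334, 0.004], [-0.334, 0.942, 0.0], [-0.004, -0.001, -1.0]]
force: [0.3, -0.3, -4.3]
width: 0.265
gripper_force: 59.5
```

Emit:
{"fn": "servo_tool", "kwargs": {
  "series": [0.0091,-0.0316,0,0,0.0091,-0.0316,0,0,0.0091,-0.0316,0,0,0.0091,-0.0316,0,0,0.0091,-0.0316,0,0,0.0091,-0.0316,0,0,0.0091,-0.0316,0,0,0,0,0,0]
}}

```text
t: 22.95
tool_pos: [0.6094, -0.2764, 0.2487]
tcp_rot: [[-0.945, -0.326, -0.002], [-0.326, 0.945, -0.005], [0.003, -0.004, -1.0]]
force: [-1.3, -2.0, -4.9]
width: 0.27
gripper_force: 60.1
```

Emit:
{"fn": "servo_tool", "kwargs": {
  "series": [0,0,0.03,0,0,0,0.03,0,0,0,0.03,0,0,0,0.02,0,0,0,0,0,0,0,0,0]
}}

```text
t: 23.45
tool_pos: [0.6113, -0.2672, 0.1386]
tcp_rot: [[-0.942, -0.335, -0.002], [-0.335, 0.942, 0.001], [0.002, 0.001, -1.0]]
force: [0.6, -0.9, -3.7]
width: 0.263
gripper_force: 60.1
```

Emit:
{"fn": "servo_tool", "kwargs": {
  "series": [-0.001,-0.001,0.015,0,0,0,0.015,0,0,0,0.008,0,0,0,0,0]
}}

```text
t: 23.78
tool_pos: [0.613, -0.268, 0.101]
tcp_rot: [[-0.942, -0.335, -0.001], [-0.335, 0.942, 0.0], [0.001, 0.001, -1.0]]
force: [-1.0, 0.7, -4.8]
width: 0.264
gripper_force: 60.1
```

Emit:
{"fn": "servo_tool", "kwargs": {
  "series": [0,0,0.003,0,0,0,0.002,0,0,0,0,0]
}}

```text
t: 24.03
tool_pos: [0.6135, -0.2683, 0.097]
tcp_rot: [[-0.942, -0.335, 0.001], [-0.335, 0.942, -0.0], [-0.001, -0.001, -1.0]]
force: [-0.3, 0.2, -5.0]
width: 0.268
gripper_force: 60.1
```

Emit:
{"fn": "servo_tool", "kwargs": {
  "series": [0,0,0.004,0,0,0,0.004,0,0,0,0,0]
}}

```text
t: 24.28
tool_pos: [0.6128, -0.2679, 0.0874]
tcp_rot: [[-0.942, -0.335, -0.001], [-0.335, 0.942, 0.0], [0.001, 0.001, -1.0]]
force: [-0.0, 0.2, -5.5]
width: 0.268
gripper_force: 60.1
```

Emit:
{"fn": "servo_tool", "kwargs": {
  "series": [0,0,0.004,0,0,0,0.003,0,0,0,0,0]
}}

```text
t: 24.53
tool_pos: [0.6131, -0.2682, 0.0809]
tcp_rot: [[-0.942, -0.335, -0.0], [-0.335, 0.942, 0.0], [0.0, 0.0, -1.0]]
force: [-0.3, 0.1, -5.0]
width: 0.266
gripper_force: 60.1
```

Emit:
{"fn": "servo_tool", "kwargs": {
  "series": [0,0,0.002,0,0,0,0,0]
}}

```text
t: 24.7
tool_pos: [0.6134, -0.2682, 0.0806]
tcp_rot: [[-0.942, -0.335, 0.001], [-0.335, 0.942, 0.0], [-0.001, -0.0, -1.0]]
force: [-4.3, 1.8, 6.1]
width: 0.266
gripper_force: 61.4
```

Emit:
{"fn": "servo_tool", "kwargs": {
  "series": [0,0,0.001,0,0,0,0,0]
}}

```text
t: 24.87
tool_pos: [0.6134, -0.2682, 0.0805]
tcp_rot: [[-0.942, -0.334, 0.001], [-0.334, 0.942, 0.0], [-0.001, -0.0, -1.0]]
force: [-7.3, 3.4, 13.2]
width: 0.264
gripper_force: 62.3
```

Emit:
{"fn": "servo_tool", "kwargs": {
  "series": [0,0,-0.002,0,0,0,0,0,0,0,0,0]
}}

```text
t: 25.12
tool_pos: [0.6133, -0.2682, 0.0805]
tcp_rot: [[-0.942, -0.335, 0.001], [-0.335, 0.942, -0.0], [-0.0, -0.0, -1.0]]
force: [-1.1, 0.8, 0.5]
width: 0.264
gripper_force: 60.8
```

Emit:
{"fn": "servo_tool", "kwargs": {
  "series": [0,0,0,0,0,0,0,0,0,0,0,0,0,0,0,0,0,0,0,0,0,0,-0.015,0,0,0,-0.03,0,0,0,-0.035,0],
  "gripper": 90
}}

```text
t: 25.78
tool_pos: [0.6119, -0.2676, 0.1591]
tcp_rot: [[-0.942, -0.335, -0.004], [-0.335, 0.942, 0.001], [0.003, 0.003, -1.0]]
force: [-0.1, 0.0, -0.4]
width: 0.645
gripper_force: 0.0
```

Emit:
{"fn": "servo_tool", "kwargs": {
  "series": [0,0,-0.035,0,0,0,-0.035,0,0,0,-0.02,0,0,0.035,0,0,0,0.035,0,0,0,0.035,0,0,0,0.035,0,0,0,0,0,0]
}}

```text
t: 26.45
tool_pos: [0.5657, -0.1287, 0.2507]
tcp_rot: [[-0.94, -0.342, 0.0], [-0.342, 0.94, 0.003], [-0.002, 0.003, -1.0]]
force: [0.9, 1.4, 0.0]
width: 0.651
gripper_force: 0.0
```

```bash
python3 - <<'E'
from h import *
from cell import *
o=get_obs();print(o["t"],o["tool_pos"],o["force"].round(1))
f=camera("side")["frame"];g=f[130:350,230:390,::-1]
cv2.imwrite("pics/f.png",cv2.resize(g,None,fx=2.7,fy=2.7,interpolation=cv2.INTER_CUBIC))
c=[.611,-.268,np.radians(19.5)]
print((2.7*(proj("side",[W(c,(.065,0,.107)),W(c,(0,0,.084)),W(c,(.018,-.018,.024)),W(c,(-.018,-.018,.024))])-[230,130])).round())
E
```

```text
26.45 [ 0.56566145 -0.1286856   0.25071891] [0.9 1.4 0. ]
[[227. 442.]
 [137. 470.]
 [167. 519.]
 [120. 527.]]
```

View pics/f.png

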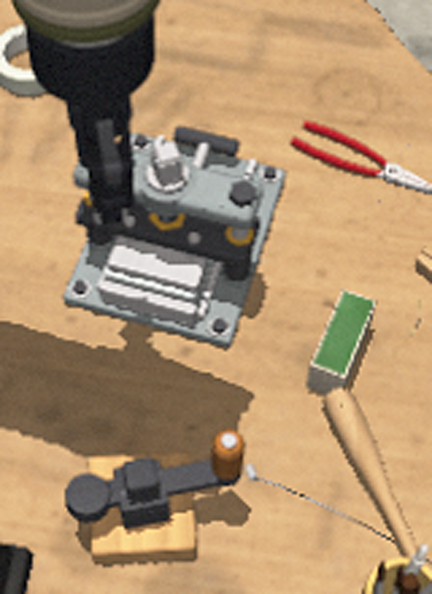

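The crank stands right down on its block: its grip top is at (229,440) against the predicted (227,442). The press is closed on the frame, the carton and tape look unmoved, and the gripper is clear of everything.

```bash
python3 -c "
from cell import *
print(sign_off())"
```

```text
the job is handed in; nothing more can be done
None
```

The job is handed in at about 26.5 s. The frame is pushed home, the press is wound to what felt like its dead stop, and the crank is back on its post; the sign-off gave no verdict, and I had no spindle or plate reading to confirm the stop.

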